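# Feed a coaster stack through the dust-box flap

## Task

Put the stack of square white coaster blanks away into the dust box, only by pushing it with the fingertips: first push it across the feed deck until it lies squarely against the long fence, then push it along the fence, nosing the hanging flap open, until it slides down inside the box. Then draw the fingers back so that the flap hangs fully shut again. Never pick the stack up, and leave everything else where it is.

Things in the scene. Friction and masses are not known exactly. Their poses are not given: they have to be found in the camera images.
- dust_box: Fixed grey sheet-steel dust box, deck in front. Origin on the table top (z = 0) under the flap's middle; z up, -y = feed direction (deck into box), +x = towards the fence, away from the robot. In this frame, mm: box y +6 to -216, x -55 to +55, closed top at z 125 (clear cover; fingers pointing down come up to the flap, not past it). Deck, walls and flap are slippery (friction about 0.2).
- deck_corner (a point): Near infeed corner of the flat feed deck (black slide plastic), on its top face. In the dust box's frame the deck's top is at z = 75 mm, from x = -120 to +51 and y = +215 to -8 (mm); its near side (x = -120) and infeed end (y = +215) are open, without a rim.
- fence_mid (a point): Point on the inner face of the long fence at deck height, 105 mm before the flap. In the dust box's frame the face is the plane x = +51 mm, from y = 0 to +215, top at z = 105 mm; it runs on flush as the box's inner wall.
- wing_tip (a point): Outer upper end of the lead-in wing, a 3 mm upright plate opposite the fence that guides the stack into the mouth. In the dust box's frame (mm) it slants from (x -52, y +2) out to about (x -82, y +36), standing on the deck, top at z = 105.
- mouth (a point): Middle of the mouth at deck height, in the flap's plane (y = 0 of the dust box). Clear width 102 mm (x = -51 to +51), clear height 37 mm under the flap's rod. 8 mm behind the flap the deck ends and a 32 degree slope falls to the box's floor: once the stack's middle is past that edge (15 mm or more is sure) it tips and slides down by itself.
- box_floor (a point): Middle of the flat floor inside the box, z = 10 mm, where the stack ends up. In the dust box's frame the floor runs from y = -113 mm (foot of the slope) to a cork buffer at y = -206 mm.
- coasters: Stack of square white coaster blanks, one rigid piece, 92 x 92 mm, 14 mm thick, 0.08 to 0.17 kg, lying flat on the deck. Origin at the centre of its underside, z up, x and y along its edges. It starts skewed by up to 0.35 rad, its middle 72 to 92 mm from the fence and 100 to 120 mm before the flap.
- flap (a joint): Hanging aluminium flap in the mouth, 98 mm wide, 50 g, on a rod at z = 115 mm of the dust box. 0 rad = hanging shut; grows to 1.3 as its lower edge swings into the box; opens inwards only. A light push (under 1 N) opens it and gravity shuts it. The stack passing under it raises it to about 0.8 rad.
- flap_edge (a point): Middle of the flap's lower edge, 4 mm over the deck when shut.
- tags: Small stack of aluminium tag blanks, 33 x 57 x 10 mm, lying loose on the deck at its near infeed corner (near x -88, y +195 mm of the dust box); it stays there. Origin at the centre of its underside.
- round_tags: Small stack of round white tag blanks, 44 mm across, 11 mm high, lying loose on the box's clear cover; bystander. Origin at the centre of its underside.
- thread_black: Black cone of thread, 48 mm wide, 56 mm high, standing on the table beyond the fence; bystander.
- thread_rust: Rust-brown cone of thread, 48 mm wide, 56 mm high, standing on the table beyond the fence; bystander.
- masking_tape: Roll of masking tape, 100 mm across, 25 mm high, lying on the table left of the deck; bystander.
- squeegee: Blue film squeegee, 73 x 100 x 10 mm, flat on the table left of the deck; bystander.
- pen: Blue pen, 145 mm long, 9 mm thick, lying on the table on the robot's side of the deck; bystander.
- spanner: Open-ended spanner, 159 mm long, 6 mm thick, lying on the table on the robot's side of the box; bystander.
- hex_key: Hex key, 83 x 33 x 5 mm, lying on the table on the robot's side of the deck; bystander.

How it is judged:
On the way, in this order (a step that is already met when the one before it is completed fails the run):
1. the stack lies squarely against the fence, still before the flap (x of coasters in the frame of dust_box above -0.002 m and angle between the x axis of coasters and the x axis of dust_box, either way round below 0.07 rad and y of coasters in the frame of dust_box above 0.047 m and z of coasters in the frame of dust_box above 0.07 m), for 0.1 s.
2. the stack holds the flap open as it passes under it (value of joint flap above 0.5 rad and y of coasters in the frame of dust_box below 0.045 m), for 0.05 s.
At the end, for the whole second after the job is handed in: The coaster stack lies at rest inside the dust box, wholly past the flap (its middle at least 80 mm beyond it and below 60 mm height), and the flap hangs shut (under 0.06 rad) (y of coasters in the frame of dust_box between -0.21 and -0.08 m and x of coasters in the frame of dust_box between -0.05 and 0.05 m and z of coasters in the frame of dust_box below 0.06 m and linear speed of coasters below 0.02 m/s and value of joint flap below 0.06 rad and velocity of joint flap below 0.2 rad/s); the robot touches nothing.
It fails at once if the stack was lifted more than 20 mm off the deck (z of coasters in the frame of dust_box above 0.095 m).
It fails at once if the stack was pushed off the deck onto the table (z of coasters in the frame of dust_box below 0.06 m and y of coasters in the frame of dust_box above 0.02 m).
It fails at once if another thing was moved more than 20 mm (distance of any of tags, round_tags, thread_black, thread_rust, masking_tape, squeegee, pen, spanner, hex_key from where it was at the start of the episode above 0.02 m).
It also fails if it takes over 48 s, if anything falls off the work surface, if the arm or the gripper's body presses on something with over 40 N, if the wrist force passes 120 N, or if a joint passes its speed limit or range.

## Robot

A 6-joint arm with a two-finger parallel gripper is mounted at the origin on a cart in front of the work surface, level with it; the furniture and walls round the work are solid. World frame = base frame: x ahead of the robot, y to its left, z up, the work surface at z = 0. Lengths are in m, angles in rad, forces in N, time in s.
With the tool pointing down it reaches from about 0.25 to 0.8 m from the base axis. Payload 3.9 kg.
Tool frame: the origin (TCP) lies on the centre line of the jaws, within the pads' length; the fingertips stand 17 mm ahead of it and the grasp point (between the pads) lies 2 mm behind it (tips_ahead is the distance from the TCP to the fingertips, in m); z points along the fingers, y is the line along which they close (so a half turn about z gives the same grasp; the last joint's range is limited). The gripper opens to 85 mm and grips with 20 to 120 N. Pads are 22 mm wide; open, the fingers measure 114 mm over their backs; the gripper's body (76 mm by 85 mm) begins 54 mm behind the grasp point. The pads swing forward as they close: fully open they stand 13 mm farther back than shut.
Start: joints at [1.182, 0.26, -0.138, 1.173, 0, 1.571], TCP at [0.199, 0.486, 0.248] pointing down, gripper open.
Joint ranges: [-2.78, 2.78], [-0.83, 1.72], [-1.28, 1.37], [-1.9, 2.12], [-1.57, 1.48], [-3.14, 3.14]. Speed limits (rad/s): [2.57, 2.57, 3.14, 3.14, 3.14, 3.14].

## Interface

Orientations are given as a 3x3 rotation matrix whose columns are the frame's x, y, z axes.
In Python, from plant import * gives the robot as it stands. The module is installed in compiled form; this text tells all that it offers.
- The arm moves only by the shell command python3 -m jog 'ROWS' [OPENING]. ROWS is JSON, a list of rows, each a list of 2 entries, a list of its own where there are three numbers: the shift along the tool's x, y, z in units of 30 mm (1.0 is 30 mm), then the turn, a rotation vector about the tool's x, y, z in units of 6 degrees (1.0 is 6 degrees). In form: [[[tx, ty, tz], [ax, ay, az]], ...]. A call has exactly 8 rows; each row shifts and turns the commanded pose from where the row before left it, along the tool's axes as they then stand; what a row does not reach is not made up. A row lasts 1/8 s, in which the tool goes at most 62.5 mm and 10.7 degrees, less where a joint would pass 70% of its speed; a pose out of reach is approached as far as the arm can. A call is refused whole if a number of a shift passes 1 or a number of a turn 1, either way. A call with a gripper value outside its range is refused whole. OPENING is the opening in per cent of the stroke, from 0 (shut) to 100 (fully open), set as the call begins (- or left out, the last holds). The fingers move at their own pace and stop on an object; the grip force is fixed at half the most. Time passes only in rows, so rows that do not move let the fingers close, or fill a call up. It gives the time, the measured TCP pose, the force, the opening and the grip force at its end, in the units of the state.
- read_state(): the state, without advancing time (a new reading comes with each control period).
- capture(name): name is "side" or "top"; returns the picture (400x640x3 uint8, red, green, blue); there is no depth.
- camera_params(name): a dict with "intrinsics" (3x3 intrinsics, pixels), "dist" ([k1, k2, p1, p2, k3] as OpenCV has them; the pictures are not rectified), "cam_to_world" (4x4, takes a point from camera to world coordinates). Camera axes: x right, y up, looking along -z (the intrinsics and any distortion apply to the point x, -y, -z); pixel columns grow to the right and rows downward; lengths in m; the calibration is good to about 2 mm. A picture is of the moment at which its call begins. camera_params takes no time and is no camera call.
- job_done(): hands the job in; it is judged then, once.
Trained networks look in the newest picture that a camera, given by its name, has taken for a name from the list of things; names that differ only in an ending like _2 or _b are one class to them, and where a whole thing is asked for, a point or a joint stands for the part that bears it (a point fixed in the world has none). Each returns a list of dicts, best first, with "confidence" (0 to 1); they miss things now and then, are a little off and sometimes report something else, mostly with a low value. They report only what shows in the picture. A call takes as long as a camera call.
- regions_of(camera, target): "region" (400x640 bool, what is visible of it) and "position" ([column, row] as shares, 0 to 1, of the picture: columns of its width, rows of its height, amid what is visible of it).
- mark_of(camera, target): "position" ([column, row] as shares, 0 to 1, of the picture: columns of its width, rows of its height: a listed point, or the origin of a listed thing).
The state is a dict: "time": time; "joints": joint angles; "dq": joint speeds; "joint_torque": joint torques, N m; "tool_pos": TCP position; "tool_rot": TCP orientation; "ft_force": force on the tool from outside, world axes, zero at the start; "moment": the same for the moment, N m; "width": finger opening in m; "grasp_force": force on a finger pad.
Only numpy, scipy, OpenCV 4.12 (cv2) and the standard library are available. Lean on these libraries where they do the work, as an engineer would, in place of code of your own. Each camera call takes 0.05 s, during which the arm holds its last target. There are 200 camera calls.

## Working session

There is one attempt and no reset: what is moved stays moved. The work goes in short steps, Python scripts to look and compute and a shell command to move; the robot and the scene stay as the last step left them, time stands still between calls to the robot, and variables do not carry over. Pictures are saved under pics/ and viewed, at most 10 in all, crops included, and the job is handed in when it is done.

```bash
mkdir -p pics; cat > h.py <<'E'
from plant import *
import numpy as np, cv2
def ray(cam,pos):
    p=camera_params(cam);K=np.array(p["intrinsics"]);T=np.array(p["cam_to_world"])
    u=cv2.undistortPoints(np.array([[[pos[0]*640,pos[1]*400]]],float),K,np.array(p["dist"],float))[0,0]
    d=T[:3,:3]@np.array([u[0],-u[1],-1.]);return T[:3,3],d
def onz(cam,pos,z):
    o,d=ray(cam,pos);return o+d*(z-o[2])/d[2]
def save(cam,n):
    im=capture(cam);cv2.imwrite("pics/"+n,np.array(im)[:,:,::-1]);return im
E
python3 - <<'E'
from h import *
np.set_printoptions(precision=4,suppress=True)
for c in("top","side"):
    save(c,c+"0.png");print(c,np.array(camera_params(c)["cam_to_world"])[:3,3])
    for t,z in(("deck_corner",.075),("fence_mid",.075),("wing_tip",.105),("mouth",.075),("flap_edge",.079),("coasters",.075),("tags",.075),("dust_box",0)):
        for m in mark_of(c,t)[:2]: print(t,round(m["confidence"],2),np.array(m["position"])*[640,400],onz(c,m["position"],z))
s=read_state();print(s["tool_pos"],s["tool_rot"],s["time"])
E
```

```text
top [0.4464 0.1003 0.9203]
deck_corner 0.84 [308.224 258.88 ] [0.4531 0.1394 0.075 ]
deck_corner 0.24 [462.272 189.92 ] [ 0.6186 -0.212   0.075 ]
fence_mid 0.93 [342.912 178.08 ] [0.6412 0.0637 0.075 ]
wing_tip 0.68 [385.92 230.92] [ 0.5173 -0.0308  0.105 ]
wing_tip 0.25 [316.416 247.92 ] [0.4769 0.1208 0.105 ]
mouth 0.81 [394.688 191.32 ] [ 0.6121 -0.0565  0.075 ]
mouth 0.36 [314.176 248.48 ] [0.4766 0.1266 0.075 ]
flap_edge 0.46 [392.832 194.6  ] [ 0.6036 -0.0514  0.079 ]
flap_edge 0.42 [465.216 188.8  ] [ 0.6205 -0.2174  0.079 ]
coasters 0.78 [348.928 212.2  ] [0.5611 0.0488 0.075 ]
coasters 0.69 [308.096 259.2  ] [0.4524 0.1397 0.075 ]
tags 0.71 [313.472 247.12 ] [0.4796 0.1283 0.075 ]
dust_box 0.98 [388.096 202.6  ] [ 0.5977 -0.0536  0.    ]
dust_box 0.65 [395.776 195.92 ] [ 0.6151 -0.073   0.    ]
side [ 0.3637 -0.8014  0.5937]
deck_corner 0.9 [259.584 216.8  ] [0.4444 0.123  0.075 ]
fence_mid 0.64 [332.928 264.88 ] [ 0.5735 -0.1458  0.075 ]
fence_mid 0.56 [331.584 222.32 ] [0.6272 0.0346 0.075 ]
mouth 0.41 [363.584 216.68 ] [0.7209 0.0374 0.075 ]
coasters 0.56 [302.976 221.88 ] [0.5538 0.0599 0.075 ]
tags 0.51 [273.6  213.32] [0.4853 0.1311 0.075 ]
dust_box 0.77 [326.912 267.4  ] [ 0.5859 -0.0566  0.    ]
dust_box 0.48 [252.672 208.48 ] [0.4415 0.3196 0.    ]
[0.199  0.4858 0.2483] [[-0.9254  0.3791  0.    ]
 [ 0.3791  0.9254  0.    ]
 [ 0.      0.     -1.    ]] 0.9
```

```bash
python3 - <<'E'
import cv2
a=cv2.imread("pics/top0.png")[140:300,260:500];cv2.imwrite("pics/t0c.png",cv2.resize(a,None,fx=3.3,fy=3.3,interpolation=cv2.INTER_CUBIC))
E
```

```text
(no output)
```

View pics/t0c.png

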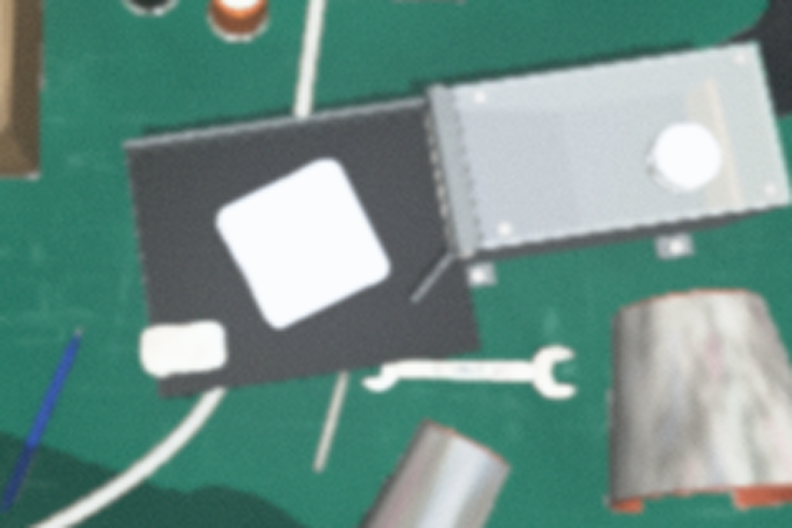

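View pics/side0.png

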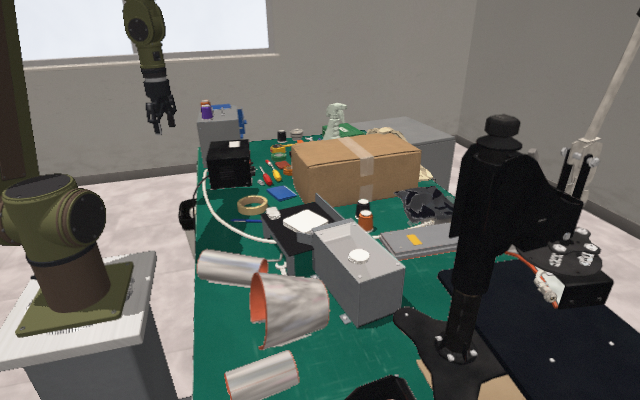

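The top crop shows the deck, dark, at a slight angle, with the stack skewed in the middle, the tags at the near infeed corner and the wing at (430,275). The side view shows the box with a tall fence behind the stack and two sheet-metal tubes on the robot's side. I'll fit the box frame and stack pose from the corners.

```bash
cat >> h.py <<'E'
from scipy.optimize import least_squares
def proj(cam,P):
    p=camera_params(cam);T=np.array(p["cam_to_world"]);q=(np.atleast_2d(P)-T[:3,3])@T[:3,:3]
    q=q*[1,-1,-1];return cv2.projectPoints(q,np.zeros(3),np.zeros(3),np.array(p["intrinsics"]),np.array(p["dist"],float))[0][:,0]
def w2(pose,P):
    P=np.atleast_2d(P);c,s=np.cos(pose[2]),np.sin(pose[2]);return np.c_[P[:,:2]@np.array([[c,s],[-s,c]])+pose[:2],P[:,2]]
def stack(cam="top",z=.089):
    r=regions_of(cam,"coasters")[0];m=r["region"].astype(np.uint8)
    cs,_=cv2.findContours(m,0,1);ct=max(cs,key=cv2.contourArea)[:,0].astype(float)
    W=np.array([onz(cam,(x/640,y/400),z)[:2] for x,y in ct+0.0])
    (c,sz,a)=cv2.minAreaRect((W*1e4).astype(np.float32));a=np.deg2rad(a)
    return np.array(c)/1e4,np.array(sz)/10,a,r["confidence"]
E
python3 - <<'E'
from h import *
np.set_printoptions(precision=4,suppress=True)
B=np.array([[-120,215,75],[-120,-8,75],[51,215,105],[51,105,75],[-82,36,105],[0,0,75],[55,-216,125],[-55,-216,125]])/1e3
px=np.array([[163,397],[480,350],[125,144],0*np.ones(2),[415,300],[0,0],[757,42],[790,203]])/3.3+[260,140]
px[3]=[342.9,178.1];px[5]=[394.7,191.3]
f=lambda p:(proj("top",w2(p,B))-px).ravel()
r=least_squares(f,[.6,-.05,0],loss="soft_l1");print(r.x,f(r.x).reshape(-1,2))
c,sz,a,cf=stack();print(c,sz,a,cf)
pose=r.x;R=np.array([[np.cos(pose[2]),-np.sin(pose[2])],[np.sin(pose[2]),np.cos(pose[2])]])
print("stack in box",(c-pose[:2])@R*1e3,"rel ang",(a-pose[2])%(np.pi/2))
for t in("tags","thread_black","pen","hex_key","spanner"):
    for q in mark_of("top",t)[:1]: print(t,q["confidence"],onz("top",q["position"],.075 if t=="tags" else 0))
E
```

```text
[ 0.6045 -0.0527  0.1638] [[-1.4047 -0.5322]
 [ 0.3442 -0.2974]
 [-0.7275 -0.1564]
 [ 1.8906  1.4673]
 [ 0.0252 -0.1807]
 [-1.6514  3.2156]
 [ 0.1896 -0.2999]
 [ 1.3219 -0.4265]]
[0.4337 0.2174] [ 10.0067 118.0789] 1.2270081958862953 0.54
stack in box [-124.48    294.2601] rel ang 1.0632040406852263
tags 0.71 [0.4796 0.1283 0.075 ]
thread_black 0.66 [0.7777 0.1665 0.    ]
pen 0.74 [0.4323 0.2307 0.    ]
hex_key 0.39 [0.4313 0.0251 0.    ]
spanner 0.6 [ 0.4773 -0.0813  0.    ]
```

```bash
cat >> h.py <<'E'
BX=np.array([.6045,-.0527,.1638]);RB=np.array([[np.cos(BX[2]),-np.sin(BX[2])],[np.sin(BX[2]),np.cos(BX[2])]])
def white(im,z=.089):
    g=np.array(im).min(2);m=(g>150).astype(np.uint8)
    cs,_=cv2.findContours(m,0,1);best=None
    for ct in cs:
        if cv2.contourArea(ct)<500: continue
        W=np.array([onz("top",((x)/640,(y)/400),z)[:2] for x,y in ct[:,0]])
        c,sz,a=cv2.minAreaRect((W*1e4).astype(np.float32));sz=np.array(sz)/10
        B=(np.array(c)/1e4-BX[:2])@RB*1e3
        rel=(np.deg2rad(a)-BX[2]+np.pi/4)%(np.pi/2)-np.pi/4
        print("blob box-mm",B.round(1),"size",sz.round(1),"rel",rel.round(3))
def tool():
    s=read_state();p=np.array(s["tool_pos"]);R=np.array(s["tool_rot"])
    print("t",s["time"],"tool",p.round(4),"box mm",((p[:2]-BX[:2])@RB*1e3).round(1),"w",s["width"],"F",np.round(s["ft_force"],1));print(R.round(3))
E
python3 - <<'E'
from h import *
white(cv2.imread("pics/top0.png"));tool()
E
```

```text
blob box-mm [-344.7  227.5] size [ 125.5 1348.4] rel -0.14
blob box-mm [-266.4 -240. ] size [110.7  50. ] rel 0.004
blob box-mm [-238.9   57. ] size [ 57.4 148.9] rel -0.627
blob box-mm [-191.6  379.4] size [ 57.8 433.8] rel 0.201
blob box-mm [-66.9 730.6] size [75.3 43.7] rel -0.261
blob box-mm [-166.8 -158.8] size [129.  121.4] rel -0.099
blob box-mm [-164.7 -475.5] size [79.1 88.8] rel -0.142
blob box-mm [-30.7 103.4] size [93.3 96.2] rel 0.319Traceback (most recent call last):
  File "<stdin>", line 2, in <module>
  File "h.py", line 29, in white
    W=np.array([onz("top",((x)/640,(y)/400),z)[:2] for x,y in ct[:,0]])
                ~~~^^^^^^^^^^^^^^^^^^^^^^^^^^^
  File "h.py", line 8, in onz
    o,d=ray(cam,pos);return o+d*(z-o[2])/d[2]
        ~~~^^^^^^^^^
  File "h.py", line 4, in ray
    p=camera_params(cam);K=np.array(p["intrinsics"]);T=np.array(p["cam_to_world"])
ValueError: time passes only in moves, steps and waits
```

```bash
sed -i 's/^def ray/import functools\ncamera_params=functools.lru_cache(None)(camera_params)\ndef ray/' h.py
python3 -m jog '[[[0,0,0.3],[0,0,-1]],[[0,0,0.3],[0,0,-1]],[[0,0,0.3],[0,0,-1]],[[0,0,0.3],[0,0,-1]],[[0,0,0.3],[0,0,-1]],[[0,0,0],[0,0,-0.28]],[[0,-1,0],[0,0,0]],[[0,-1,0],[0,0,0]]]' 50
python3 -m jog '[[[-0.4,-1,0],[0,0,0]],[[-0.4,-1,0],[0,0,0]],[[-0.4,-1,0],[0,0,0]],[[-0.4,-1,0],[0,0,0]],[[-0.4,-1,0],[0,0,0]],[[-0.4,-1,0],[0,0,0]],[[-0.4,-1,0],[0,0,0]],[[-0.4,-1,0],[0,0,0]]]'
python3 -c "
from h import *
tool()"
```

```text
time: 2.2
tool_pos: [0.209, 0.4264, 0.2037]
tool_rot: [[-0.987, -0.163, 0.0], [-0.163, 0.987, 0.001], [-0.0, 0.0, -1.0]]
ft_force: [-0.6, 0.1, -0.6]
width: 0.043
grasp_force: 0.0
time: 3.2
tool_pos: [0.3435, 0.2048, 0.204]
tool_rot: [[-0.987, -0.162, 0.001], [-0.162, 0.987, 0.001], [-0.001, 0.001, -1.0]]
ft_force: [0.3, 0.7, -0.6]
width: 0.0424
grasp_force: 0.0
t 3.2 tool [0.3435 0.2048 0.204 ] box mm [-215.5  296.6] w 0.04243300725662813 F [ 0.3  0.7 -0.6]
[[-0.987 -0.162  0.001]
 [-0.162  0.987  0.001]
 [-0.001  0.001 -1.   ]]
```

```bash

python3 -m jog '[[[-0.45,-0.92,0],[0,0,0]],[[-0.45,-0.92,0],[0,0,0]],[[-0.45,-0.92,0],[0,0,0]],[[-0.45,-0.92,0],[0,0,0]],[[-0.45,-0.92,0],[0,0,0]],[[-0.45,-0.92,0],[0,0,0]],[[-0.45,-0.92,0.4],[0,0,0]],[[0,0,0.8],[0,0,0]]]'
python3 -m jog '[[[0,0,0.8],[0,0,0]],[[0,0,0.8],[0,0,0]],[[0,0,0.2],[0,0,0]],[[0,0,0],[0,0,0]],[[0,0,0],[0,0,0]],[[0,0,0],[0,0,0]],[[0,0,0],[0,0,0]],[[0,0,0],[0,0,0]]]'
python3 - <<'E'
from h import *
tool()
t=save("top","t1.png");s=save("side","s1.png")
a=cv2.imread("pics/t1.png")[140:300,260:460];b=cv2.imread("pics/s1.png")[160:280,220:420]
f=lambda q:cv2.resize(q,(600,int(600*q.shape[0]/q.shape[1])),interpolation=cv2.INTER_CUBIC)
o=np.vstack([f(a),f(b)]);cv2.imwrite("pics/c1.png",cv2.resize(o,None,fx=.7,fy=.7))
E
```

```text
time: 4.2
tool_pos: [0.4706, 0.029, 0.1684]
tool_rot: [[-0.987, -0.16, 0.005], [-0.16, 0.987, -0.0], [-0.005, -0.001, -1.0]]
ft_force: [-0.3, 0.6, -0.6]
width: 0.0425
grasp_force: 0.0
time: 5.2
tool_pos: [0.4677, 0.0304, 0.1135]
tool_rot: [[-0.987, -0.163, 0.0], [-0.163, 0.987, -0.0], [-0.0, -0.0, -1.0]]
ft_force: [-0.2, 0.0, 0.7]
width: 0.0429
grasp_force: 0.0
t 5.2 tool [0.4677 0.0304 0.1135] box mm [-121.5  104.3] w 0.04289275497695084 F [-0.2  0.   0.7]
[[-0.987 -0.163  0.   ]
 [-0.163  0.987 -0.   ]
 [-0.    -0.    -1.   ]]
```

View pics/c1.png

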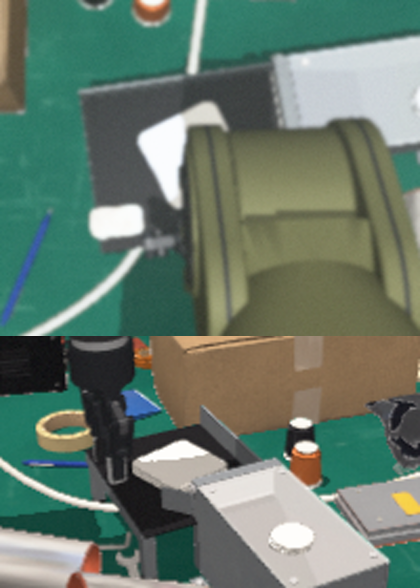

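```bash

python3 -m jog '[[[0,0,0.3],[0,0,0]],[[0,0,0.2],[0,0,0]],[[0,0,0],[0,0,0]],[[0,0,0.05],[0,0,0]],[[0,0,0.05],[0,0,0]],[[0,0,0],[0,0,0]],[[0,0,0],[0,0,0]],[[0,0,0],[0,0,0]]]'
python3 - <<'E'
from h import *
s=save("side","s2.png");print(read_state().keys())
b=cv2.imread("pics/s2.png")[190:250,240:340]
cv2.imwrite("pics/c2.png",cv2.resize(b,None,fx=7,fy=7,interpolation=cv2.INTER_CUBIC))
E
```

```text
time: 6.3
tool_pos: [0.4676, 0.0304, 0.0954]
tool_rot: [[-0.987, -0.163, 0.0], [-0.163, 0.987, -0.0], [-0.0, -0.0, -1.0]]
ft_force: [-0.2, 0.7, -0.3]
width: 0.0426
grasp_force: 0.0
dict_keys(['time', 'joints', 'dq', 'joint_torque', 'tool_pos', 'tool_rot', 'ft_force', 'moment', 'grasp_force', 'width'])
```

View pics/c2.png

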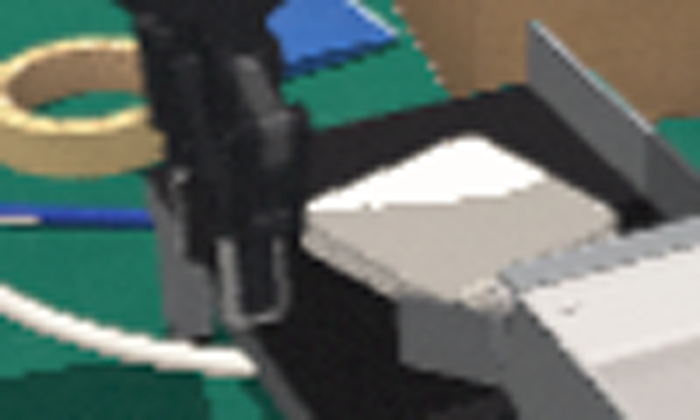

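The fingers stand at the deck's near edge, lower edge of the near fingertip at about crop (250,325), i.e. pixel (276,236).

```bash
python3 - <<'E'
from h import *
for z in(.075,.08,.085,.09):
    print(z,((proj("side",w2(BX,np.array([[-.1325,.075,z],[-.1105,.075,z],[-.1105,.068,z]])))-[240,190])*7).round(0).tolist())
E
```

```text
0.075 [[231.0, 343.0], [289.0, 328.0], [295.0, 338.0]]
0.08 [[230.0, 331.0], [288.0, 317.0], [295.0, 326.0]]
0.085 [[229.0, 320.0], [287.0, 305.0], [294.0, 314.0]]
0.09 [[228.0, 308.0], [286.0, 293.0], [293.0, 302.0]]
```

```bash

python3 -m jog '[[[-0.25,0,0.05],[0,0,0]],[[-0.25,0,0],[0,0,0]],[[-0.25,0,0],[0,0,0]],[[-0.25,0,0],[0,0,0]],[[-0.25,0,0],[0,0,0]],[[-0.25,0,0],[0,0,0]],[[-0.25,0,0],[0,0,0]],[[0,0,0],[0,0,0]]]'
python3 - <<'E'
from h import *
tool();s=save("side","s3.png");save("top","t3.png")
b=cv2.imread("pics/s3.png")[190:260,240:350]
cv2.imwrite("pics/c3.png",cv2.resize(b,None,fx=6,fy=6,interpolation=cv2.INTER_CUBIC))
E
```

```text
time: 7.35
tool_pos: [0.5203, 0.039, 0.0939]
tool_rot: [[-0.987, -0.163, 0.001], [-0.163, 0.987, -0.0], [-0.001, -0.0, -1.0]]
ft_force: [-0.3, 0.1, -1.0]
width: 0.0429
grasp_force: 0.0
t 7.35 tool [0.5203 0.039  0.0939] box mm [-68.1 104.2] w 0.04291656776182254 F [-0.3  0.1 -1. ]
[[-0.987 -0.163  0.001]
 [-0.163  0.987 -0.   ]
 [-0.001 -0.    -1.   ]]
```

View pics/c3.png

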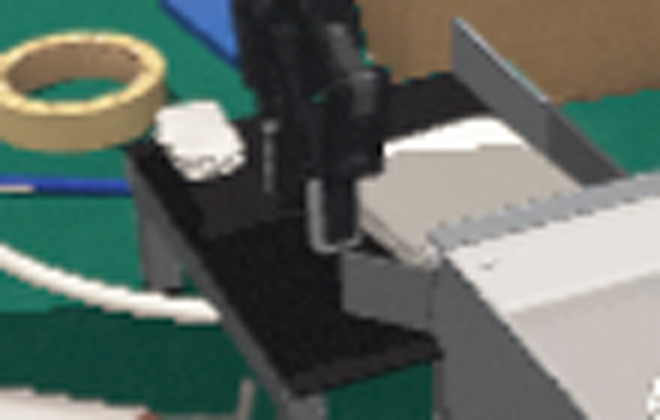

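The stack now lies square to the fingers, a little short of the fence (its face at about crop (600,170)). I'll push on gently until the fence resists.

```bash

python3 -m jog '[[[-0.15,0,0],[0,0,0]],[[-0.15,0,0],[0,0,0]],[[-0.1,0,0],[0,0,0]],[[-0.1,0,0],[0,0,0]],[[0,0,0],[0,0,0]],[[0,0,0],[0,0,0]],[[0,0,0],[0,0,0]],[[0,0,0],[0,0,0]]]'
python3 -m jog '[[[-0.05,0,0],[0,0,0]],[[-0.05,0,0],[0,0,0]],[[0,0,0],[0,0,0]],[[0,0,0],[0,0,0]],[[0,0,0],[0,0,0]],[[0,0,0],[0,0,0]],[[0,0,0],[0,0,0]],[[0,0,0],[0,0,0]]]'
python3 - <<'E'
from h import *
tool();s=save("side","s4.png");save("top","t4.png")
b=cv2.imread("pics/s4.png")[190:260,240:350]
cv2.imwrite("pics/c4.png",cv2.resize(b,None,fx=6,fy=6,interpolation=cv2.INTER_CUBIC))
E
```

```text
time: 8.45
tool_pos: [0.5336, 0.0414, 0.0936]
tool_rot: [[-0.987, -0.163, -0.001], [-0.163, 0.987, -0.0], [0.001, 0.0, -1.0]]
ft_force: [-2.6, -0.0, 0.2]
width: 0.043
grasp_force: 1.2
time: 9.45
tool_pos: [0.5338, 0.0414, 0.0935]
tool_rot: [[-0.986, -0.164, -0.006], [-0.164, 0.987, -0.001], [0.006, 0.0, -1.0]]
ft_force: [-8.6, -1.4, 5.7]
width: 0.0427
grasp_force: 4.4
t 9.45 tool [0.5338 0.0414 0.0935] box mm [-54.4 104.4] w 0.04273678304840725 F [-8.6 -1.4  5.7]
[[-0.986 -0.164 -0.006]
 [-0.164  0.987 -0.001]
 [ 0.006  0.    -1.   ]]
```

View pics/c4.png

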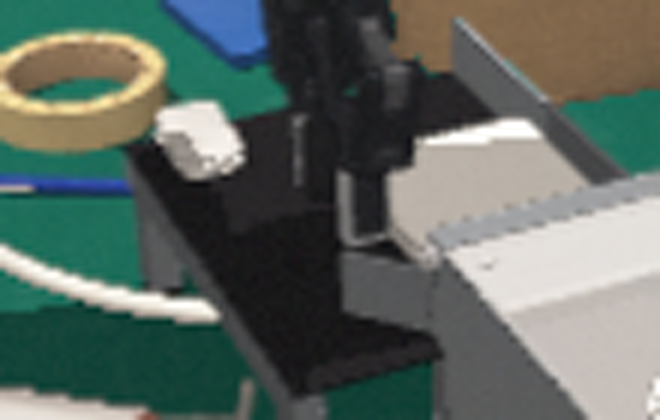

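Squarely against the fence (8.6 N reaction, edges parallel). Back off, lift, turn and move behind the stack.

```bash

python3 -m jog '[[[0.2,0,0],[0,0,0]],[[0.25,0,0],[0,0,0]],[[0,0,-0.7],[0,0,0]],[[0,0,-0.9],[0,0,0]],[[-0.2,0.9,0],[0,0,0]],[[-0.8,0.9,0],[0,0,0]],[[-0.8,0.9,0],[0,0,0]],[[-0.8,0,0],[0,0,0]]]'
python3 -m jog '[[[0,0,0],[0,0,1]],[[0,0,0],[0,0,1]],[[0,0,0],[0,0,1]],[[0,0,0],[0,0,1]],[[0,0,0],[0,0,1]],[[0,0,0],[0,0,1]],[[0,0,0],[0,0,1]],[[0,0,0],[0,0,1]]]'
python3 -m jog '[[[0,0,0],[0,0,1]],[[0,0,0],[0,0,1]],[[0,0,0],[0,0,1]],[[0,0,0],[0,0,1]],[[0,0,0],[0,0,1]],[[0,0,0],[0,0,1]],[[0,0,0],[0,0,1]],[[0,0,0],[0,0,0]]]'
python3 - <<'E'
from h import *
tool();s=save("side","s5.png");save("top","t5.png")
b=cv2.imread("pics/s5.png")[170:270,230:350];a=cv2.imread("pics/t5.png")[140:260,280:424]
cv2.imwrite("pics/c5.png",np.hstack([cv2.resize(q,(400,333),interpolation=cv2.INTER_CUBIC) for q in (a,b)]))
E
```

```text
time: 10.55
tool_pos: [0.5885, 0.1345, 0.1422]
tool_rot: [[-0.986, -0.166, 0.002], [-0.166, 0.986, 0.001], [-0.002, 0.001, -1.0]]
ft_force: [-0.5, -0.3, -0.2]
width: 0.0429
grasp_force: 0.0
time: 11.55
tool_pos: [0.588, 0.1324, 0.142]
tool_rot: [[-0.779, 0.627, 0.002], [0.627, 0.779, 0.0], [-0.001, 0.001, -1.0]]
ft_force: [-0.3, -0.0, 0.7]
width: 0.0429
grasp_force: 0.0
time: 12.55
tool_pos: [0.5879, 0.1324, 0.142]
tool_rot: [[-0.164, 0.986, 0.001], [0.986, 0.164, 0.0], [0.0, 0.001, -1.0]]
ft_force: [0.8, 0.3, 0.1]
width: 0.0428
grasp_force: 0.0
t 12.55 tool [0.5879 0.1324 0.142 ] box mm [ 13.8 185.3] w 0.04282044124363171 F [0.8 0.3 0.1]
[[-0.164  0.986  0.001]
 [ 0.986  0.164  0.   ]
 [ 0.     0.001 -1.   ]]
```

View pics/c5.png

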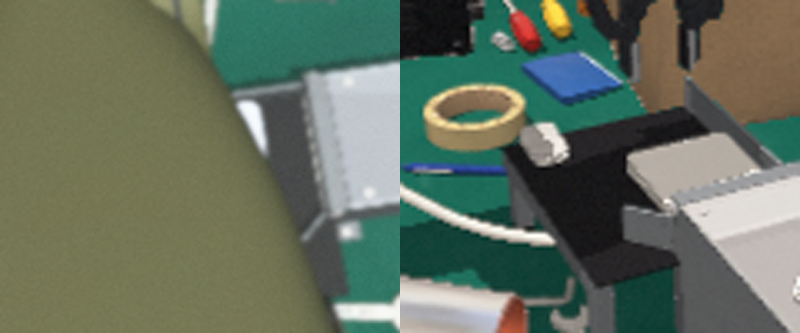

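Stack sits square at the fence; the fingers are behind it at the infeed end. Lower and push along.

```bash

python3 -m jog '[[[0,-0.33,0.4],[0,0,0]],[[0,0,0.5],[0,0,0]],[[0,0,0.4],[0,0,0]],[[0,0,0.25],[0,0,0]],[[0,0,0],[0,0,0]],[[-0.25,0,0],[0,0,0]],[[-0.25,0,0],[0,0,0]],[[-0.25,0,0],[0,0,0]]]'
python3 -m jog '[[[-0.25,0,0],[0,0,0]],[[-0.25,0,0],[0,0,0]],[[-0.25,0,0],[0,0,0]],[[-0.25,0,0],[0,0,0]],[[-0.25,0,0],[0,0,0]],[[-0.25,0,0],[0,0,0]],[[-0.25,0,0],[0,0,0]],[[-0.25,0,0],[0,0,0]]]'
python3 - <<'E'
from h import *
tool();s=save("side","s6.png")
b=cv2.imread("pics/s6.png")[170:290,250:410]
cv2.imwrite("pics/c6.png",cv2.resize(b,None,fx=4,fy=4,interpolation=cv2.INTER_CUBIC))
E
```

```text
time: 13.65
tool_pos: [0.5818, 0.1078, 0.0957]
tool_rot: [[-0.163, 0.987, 0.001], [0.987, 0.163, 0.0], [-0.0, 0.001, -1.0]]
ft_force: [-0.6, -0.0, 0.1]
width: 0.0428
grasp_force: 0.0
time: 14.65
tool_pos: [0.5913, 0.0488, 0.0953]
tool_rot: [[-0.163, 0.987, -0.0], [0.987, 0.163, 0.0], [0.0, -0.0, -1.0]]
ft_force: [-0.6, 0.9, 0.3]
width: 0.043
grasp_force: 0.3
t 14.65 tool [0.5913 0.0488 0.0953] box mm [  3.5 102.3] w 0.042967778121404676 F [-0.6  0.9  0.3]
[[-0.163  0.987 -0.   ]
 [ 0.987  0.163  0.   ]
 [ 0.    -0.    -1.   ]]
```

View pics/c6.png

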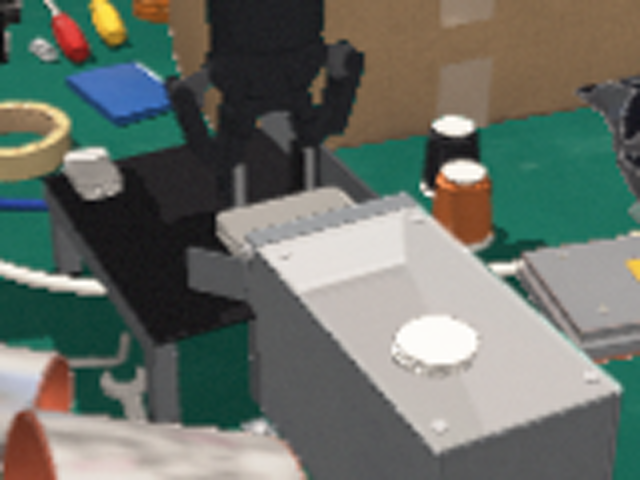

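The stack follows square along the fence with its front at the flap. Pushing on.

```bash

python3 -m jog '[[[-0.25,0,0],[0,0,0]],[[-0.25,0,0],[0,0,0]],[[-0.25,0,0],[0,0,0]],[[-0.25,0,0],[0,0,0]],[[-0.25,0,0],[0,0,0]],[[-0.25,0,0],[0,0,0]],[[-0.25,0,0],[0,0,0]],[[0,0,0],[0,0,0]]]'
python3 -m jog '[[[-0.25,0,0],[0,0,0]],[[-0.25,0,0],[0,0,0]],[[-0.15,0,0],[0,0,0]],[[0,0,0],[0,0,0]],[[0,0,0],[0,0,0]],[[0,0,0],[0,0,0]],[[0,0,0],[0,0,0]],[[0,0,0],[0,0,0]]]'
python3 - <<'E'
from h import *
tool();s=save("side","s7.png")
b=cv2.imread("pics/s7.png")[170:290,250:410]
cv2.imwrite("pics/c7.png",cv2.resize(b,None,fx=4,fy=4,interpolation=cv2.INTER_CUBIC))
E
```

```text
time: 15.7
tool_pos: [0.5999, -0.0032, 0.0953]
tool_rot: [[-0.163, 0.987, 0.0], [0.987, 0.163, -0.0], [-0.0, 0.0, -1.0]]
ft_force: [-0.4, 0.9, -0.7]
width: 0.0426
grasp_force: 0.0
time: 16.7
tool_pos: [0.6029, -0.0216, 0.0953]
tool_rot: [[-0.164, 0.987, -0.0], [0.987, 0.164, -0.0], [-0.0, -0.0, -1.0]]
ft_force: [0.4, -0.1, 0.4]
width: 0.0427
grasp_force: 0.0
t 16.7 tool [ 0.6029 -0.0216  0.0953] box mm [ 3.5 30.9] w 0.04268236103627345 F [ 0.4 -0.1  0.4]
[[-0.164  0.987 -0.   ]
 [ 0.987  0.164 -0.   ]
 [-0.    -0.    -1.   ]]
```

View pics/c7.png

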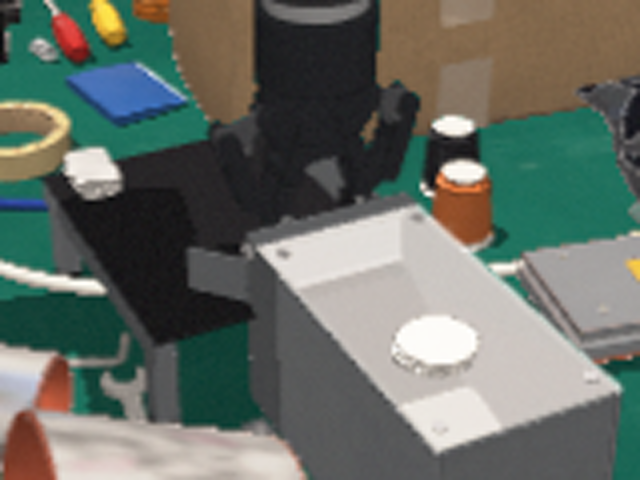

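A bright patch near (450,420), deep in the box, looks like the stack lying at the far end. Draw back and check from above.

```bash

python3 -m jog '[[[0.5,0,0],[0,0,0]],[[0.8,0,0],[0,0,0]],[[0.8,0,-0.5],[0,0,0]],[[0.8,0,-1],[0,0,0]],[[0.8,0,-1],[0,0,0]],[[0.8,0,-1],[0,0,0]],[[0.8,0,-0.5],[0,0,0]],[[0.8,0,0],[0,0,0]]]'
python3 -m jog '[[[0.8,0,0],[0,0,0]],[[0.8,0,0],[0,0,0]],[[0.8,0,0],[0,0,0]],[[0.8,0,0],[0,0,0]],[[0.5,0,0],[0,0,0]],[[0,0,0],[0,0,0]],[[0,0,0],[0,0,0]],[[0,0,0],[0,0,0]]]'
python3 - <<'E'
from h import *
tool();s=save("side","s8.png");save("top","t8.png")
for m in mark_of("top","coasters")[:2]+mark_of("side","coasters")[:2]: print(m)
b=cv2.imread("pics/s8.png")[170:290,250:410];a=cv2.imread("pics/t8.png")[130:250,360:520]
cv2.imwrite("pics/c8.png",np.hstack([cv2.resize(q,(400,300),interpolation=cv2.INTER_CUBIC) for q in (a,b)]))
E
```

```text
time: 17.75
tool_pos: [0.5734, 0.1609, 0.2172]
tool_rot: [[-0.164, 0.986, 0.003], [0.986, 0.164, 0.001], [0.001, 0.003, -1.0]]
ft_force: [0.2, 0.0, -1.0]
width: 0.0423
grasp_force: 0.0
time: 18.75
tool_pos: [0.5551, 0.2675, 0.2153]
tool_rot: [[-0.162, 0.987, -0.0], [0.987, 0.162, -0.0], [-0.0, -0.0, -1.0]]
ft_force: [-0.0, 0.8, 0.6]
width: 0.0425
grasp_force: 0.0
t 18.75 tool [0.5551 0.2675 0.2153] box mm [  3.4 324. ] w 0.042538676664341135 F [-0.   0.8  0.6]
[[-0.162  0.987 -0.   ]
 [ 0.987  0.162 -0.   ]
 [-0.    -0.    -1.   ]]
{'position': [0.397, 0.5605], 'confidence': 0.64}
```

View pics/c8.png

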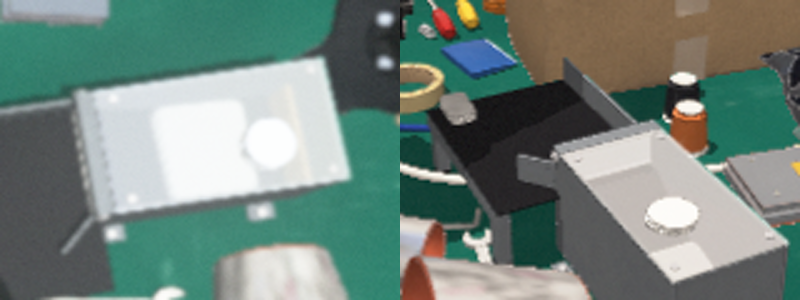

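The top view shows the stack inside the box under the cover (crop centre (203,148), full picture (441,189)). Deck empty, round tags in place.

```bash
python3 - <<'E'
from h import *
for z in(.024,.045):print(((onz("top",(441.5/640,189.4/400),z)[:2]-BX[:2])@RB*1e3).round(1))
for y in(-100,-113,-160):
  z=.01+.065*max(0,1-(-y-8)/105);print(y,proj("top",w2(BX,np.array([[.005,y/1e3,z+.014]]))).round(1))
E
```

```text
[   3.6 -130. ]
[   0.4 -122.8]
-100 [[430.2 189.9]]
-113 [[434.5 189.8]]
-160 [[453.5 187.1]]
```

```bash
python3 -m jog '[[[0,0,0],[0,0,0]],[[0,0,0],[0,0,0]],[[0,0,0],[0,0,0]],[[0,0,0],[0,0,0]],[[0,0,0],[0,0,0]],[[0,0,0],[0,0,0]],[[0,0,0],[0,0,0]],[[0,0,0],[0,0,0]]]' | head -1
python3 - <<'E'
from h import *
a=cv2.imread("pics/t8.png").astype(int);b=np.array(capture("top"))[:,:,::-1].astype(int)
print(np.abs(a-b)[140:240,385:510].max(),np.abs(a-b)[140:240,385:510].mean(), np.abs(a-b).mean())
print(job_done())
E
```

```text
time: 19.95
10 1.3423733333333334 2.1400455729166667
the job is handed in; nothing more can be done
None
```

The job is handed in at about 20 s. The top camera shows the stack at rest inside the dust box, its middle about 125 mm past the flap, and the fingers clear of everything. I saw no sign of the flap standing open, but I did not measure its angle.

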